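Sweep the offcuts out of the zither body

ROBOT

A 6-joint arm with a two-finger parallel gripper is mounted at the origin on the work surface. World frame = base frame: x ahead of the robot, y to its left, z up, the work surface at z = 0. Lengths are in m, angles in rad, forces in N, time in s.
With the tool pointing down it reaches from about 0.375 to 0.9 m from the base axis. Payload 3.1 kg.
Tool frame: the origin (TCP) lies at the very end of the fingers, on their centre line; the grasp point (between the pads) lies 19 mm behind it; x points along the fingers, z is the direction in which the jaws open and shut, and the axes are right-handed (so a half turn about x gives the same grasp; the last joint's range is limited). The gripper opens to 85 mm and grips with 20 to 120 N. Pads are 22 mm wide; open, the fingers measure 114 mm over their backs; the gripper's body (76 mm by 85 mm) begins 54 mm behind the grasp point. The pads swing forward as they close: fully open they stand 13 mm farther back than shut.
Start: joints at [-0.178, 0.527, 1.433, -0, 1.181, -0.178], TCP at [0.625, 0, 0.231] pointing down, gripper open.
Joint ranges: [-3.08, 3.08], [-0.75, 2.2], [0.22, 2.44], [-1.43, 4.57], [0, 2.65], [-2.85, 2.85]. Speed limits (rad/s): [2.79, 2.79, 3.14, 3.14, 3.14, 3.14].

INTERFACE

Orientations are given as a unit quaternion [x, y, z, w].
In Python, from station import manip, viewer, job gives the robot as it stands.
- The arm moves only by the tool move_arm, never from a script. Its argument "deltas" is one flat list of numbers, 7 for each row, row after row: the finger opening in mm, from 0 to 85.4, then the shift along the tool's x, y, z in mm, then the turn, a rotation vector about the tool's x, y, z in degrees. In form: [jaw, tx, ty, tz, rx, ry, rz, jaw, tx, ty, tz, rx, ry, rz, ...]. A call has 1 to 10 rows; each row shifts and turns the commanded pose from where the row before left it, along the tool's axes as they then stand; what a row does not reach is not made up. A row lasts 1/10 s, in which the tool goes at most 50 mm and 8.59 degrees, less where a joint would pass 70% of its speed; a pose out of reach is approached as far as the arm can. A call is refused whole if a number of a shift passes 50 or a number of a turn 8.59, either way. A call with a gripper value outside its range is refused whole. The fingers move at their own pace and stop on an object; "force" is the grip in N (left out, the last holds). Time passes only in rows, so rows that do not move let the fingers close. It gives the time, the measured TCP pose, the force and the opening at its end, in the units of the state.
- manip.sense(): the state, without advancing time (a new reading comes with each control period).
- viewer.snapshot(name): name is "scene" or "side" or "wrist"; returns a dict with "image" (384x512x3 uint8, red, green, blue), "depth" (384x512 float32, m along the optical axis (not along the pixel's ray), 0 where there is no reading), "fovy" (degrees; the focal length in pixels is half the picture's height over the tangent of half this angle, whatever the lens; pixels are square), "cx", "cy" (the principal point, pixels), "R" (3x3) and "t" (3): a world point X has camera coordinates R X + t. Camera axes: x right, y down, z forward; pixel columns grow to the right and rows downward; lengths in m; the calibration is good to about 2 mm. A picture is of the moment at which its call begins.
- job.sign_off(): hands the job in, once; it reports no verdict.
The state is a dict: "t": time; "q": joint angles; "qd": joint speeds; "tau": joint torques, N m; "tcp_pos": TCP position; "tool_rot": TCP orientation; "force": force on the tool from outside, world axes, zero at the start; "ft_torque": the same for the moment, N m; "finger_gap": opening from 0.0 (shut) to 1.0 (fully open).
Only numpy, scipy, OpenCV 4.12 (cv2) and the standard library are available. Lean on these libraries where they do the work, as an engineer would, in place of code of your own. Each camera call takes 0.05 s, during which the arm holds its last target.

TASK

Sweep the three dark offcuts along the wooden trough with the fingers and push them off its open end into the empty offcut box there, not towards the tray of bridges at the other end. Only push them, never pick them up or lift them over the sides, and leave the glue jar, mallet and sanding block where they are.

Things in the scene. Friction and masses are not known exactly. Their poses are not given: they have to be found in the camera images.
- trough: Fixed pale wooden zither body, a straight shallow trough raised on battens. Origin under its centre at bench height; its own y runs along the trough, x across, z up. 340 mm long (y -170 to +170), open at both ends; floor flat, its top 69 mm above the origin; 130 mm wide inside, with side rails 15 mm thick whose tops are 25 mm above the floor.
- offcut_box: Fixed empty open plywood box, 170 mm (its x, across the trough) by 150 mm (its y, along the trough) by 50 mm high, walls and floor 6 mm. Origin under its centre at bench height, axes parallel to the trough's. It stands at one end of the trough, at y = +233 or -233 mm in the trough's frame, its near wall tucked 12 mm under the trough's end, so what goes over that end drops about 60 mm into it.
- bridge_tray: Fixed plywood tray of the same size, filled with white bridges (tops 50 mm high), at the trough's other end. Origin under its centre.
- block: loose dark hardwood offcut lying in the trough, its thickness (18 mm) upright; rectangular, 40 mm (x) by 28 mm (y), about 20 g. Origin at the centre of its underside, z up.
- strip: loose dark hardwood offcut lying in the trough, its thickness (18 mm) upright; narrow bar, 50 mm (x) by 16 mm (y), about 15 g. Origin at the centre of its underside, z up.
- plug: loose dark hardwood offcut lying in the trough, its thickness (18 mm) upright; round disc of 36 mm diameter lying flat, about 18 g. Origin at the centre of its underside, z up.
- glue_jar: Loose jar with white lid, 64 mm diameter, 85 mm high, standing on the bench beyond the trough's far side (about 170 mm from its middle line). Origin under its centre. Bystander.
- mallet: Loose wooden mallet lying on the bench on the robot's side of the trough (about 170 mm from its middle line). Head 50 x 95 x 55 mm centred over the origin (underside), handle 24 mm thick reaching 224 mm along its own x. Bystander.
- sanding_block: Loose cork sanding block, 62 x 122 x 36 mm, flat on the bench beyond the trough's far side. Origin under its centre. Bystander.
Things that resemble listed ones, but are neither listed nor needed, are in the scene too. What is shaped like the block but blue or yellow is not meant.

How it is judged:
By the outcome, as a careful person would: the job done as asked, in the order asked, and still so for the second after the job is handed in, with the robot touching nothing.
It also fails if it takes over 64 s, if anything falls off the work surface, if the arm or the gripper's body presses on something with over 40 N, if the wrist force passes 120 N, or if a joint passes its speed limit or range.

## Working session

There is one attempt and no reset: what is moved stays moved. The work goes in short steps, Python scripts to look and compute and a tool call to move; the robot and the scene stay as the last step left them, time stands still between calls to the robot, and variables do not carry over. Pictures are saved under pics/ and viewed, and the job is handed in when it is done.

Besides the shell and the picture viewer there is one more tool, called after "Call:" as name(argument=value, ...), one argument or row to a line, values as JSON. move_arm: Moves the arm, as the interface text tells. Its arguments: {"type":"object","properties":{"deltas":{"type":"array"},"force":{"type":"number"}},"required":["deltas"]}

```bash
mkdir -p pics; cat > h.py <<'E'
import numpy as np, cv2
from station import manip, viewer, job
def snap(n,f):
    s=viewer.snapshot(n); cv2.imwrite('pics/'+f,s['image'][:,:,::-1]); np.savez('pics/'+f[:-4]+'.npz',**s); return s
def load(f): return dict(np.load('pics/'+f+'.npz'))
def foc(s): return s['image'].shape[0]/2/np.tan(np.radians(s['fovy'])/2)
def ray(s,u,v,z):
    f=foc(s); d=s['R'].T@np.array([(u-s['cx'])/f,(v-s['cy'])/f,1]); c=-s['R'].T@s['t']
    return c+d*(z-c[2])/d[2]
def dep(s,u,v):
    f=foc(s); Z=s['depth'][int(v),int(u)]
    return s['R'].T@(np.array([(u-s['cx'])/f*Z,(v-s['cy'])/f*Z,Z])-s['t'])
E
python3 - <<'E'
from h import *
for n in ['scene','side','wrist']:
    s=snap(n,n+'0.png'); print(n,s['fovy'],s['cx'],s['cy'],-s['R'].T@s['t'])
st=manip.sense(); print(st)
E
```

```text
scene 42.781156452089725 259.86685158502945 183.57077243340217 [ 1.03577034 -0.454603    0.85112154]
side 52.232989357517894 256.84478186406994 195.32360043413112 [0.37538266 0.49278351 0.74504829]
wrist 64.54387916317997 251.19799976709464 192.56901512109337 [0.62436002 0.08096468 0.37291135]
{'t': 0.15, 'q': array([-1.78495929e-01,  5.28274946e-01,  1.43358586e+00,  8.55530944e-06,
        1.18140422e+00, -1.78507783e-01]), 'qd': array([-0.00073748, -0.00242505, -0.00315055, -0.00045434,  0.00154616,
       -0.00035886]), 'tau': array([ 1.17890530e-03, -4.42742836e+01, -1.78276026e+01, -2.15643640e-04,
        5.61750654e-03, -9.84718270e-06]), 'tcp_pos': array([6.24463009e-01, 1.31275942e-04, 2.30551745e-01]), 'tool_rot': array([1.04695968e-04, 7.07687914e-01, 1.10776711e-04, 7.06525154e-01]), 'force': array([-0.5737539 , -0.25423946,  0.38221071]), 'ft_torque': array([-0.00578986,  0.00235412, -0.01428366]), 'finger_gap': 1.0005728657437982}
```

View pics/scene0.png

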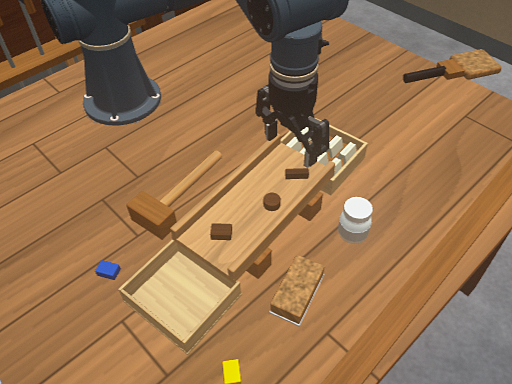

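View pics/side0.png

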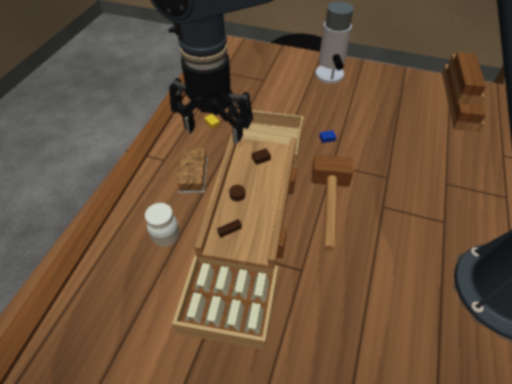

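View pics/wrist0.png

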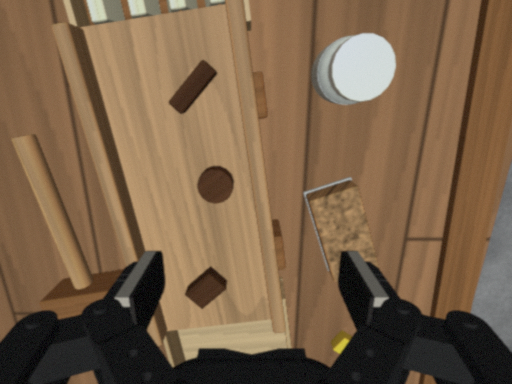

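The scene, side and wrist pictures show the same layout. The strip, disc and block lie in order from the tray end, at wrist pixels (193,87), (215,184) and (206,287). The empty box is at the lower end in the wrist view, which is world −y. I'll measure these next.

```bash
python3 - <<'E'
from h import *
for n in ['wrist0','scene0','side0']:
    s=load(n); im=s['image'].astype(int); m=((im.max(2)<85)&(im[:,:,0]>im[:,:,2]+12)).astype(np.uint8)
    k,l,st,c=cv2.connectedComponentsWithStats(m)
    for i in range(1,k):
        if 80<st[i,4]<3000:
            p=ray(s,*c[i],0.087)
            if 0.5<p[0]<0.8 and abs(p[1])<0.25:
                cn=cv2.findContours((l==i).astype(np.uint8),0,2)[0][0]
                print(n,c[i].round(),st[i,4],p.round(3),dep(s,*c[i]).round(3),cv2.boxPoints(cv2.minAreaRect(cn)).round().tolist())
s=load('wrist0')
for u,v in [(84,27),(226,6),(165,331),(283,321),(271,320)]: print(u,v,ray(s,u,v,.069).round(4),dep(s,u,v).round(4))
# floor points via depth map, fit
f=foc(s);H,W=s['depth'].shape;V,U=np.mgrid[:H,:W];Z=s['depth']
P=np.stack([(U-s['cx'])/f*Z,(V-s['cy'])/f*Z,Z],-1)-s['t'];P=P@s['R']
for lo,hi in [(.06,.078),(.088,.1)]:
    m=((P[...,2]>lo)&(P[...,2]<hi)&(Z>0)&(V<325)).astype(np.uint8)
    k,l,st,c=cv2.connectedComponentsWithStats(m)
    for i in range(1,k):
        if st[i,4]>600:
            q=P[l==i]; r=cv2.minAreaRect((q[:,:2]*1000).astype(np.float32)); print(lo,st[i,4],r,np.median(q[:,2]), cv2.boxPoints(r).round().tolist())
E
```

```text
wrist0 [193.  87.] 1033 [0.572 0.084 0.087] [0.572 0.084 0.088] [[168.0, 102.0], [202.0, 60.0], [217.0, 72.0], [183.0, 115.0]]
wrist0 [215. 183.] 875 [ 0.588 -0.005  0.087] [ 0.588 -0.005  0.087] [[191.0, 187.0], [213.0, 159.0], [238.0, 179.0], [216.0, 207.0]]
wrist0 [159. 316.] 314 [ 0.519 -0.163  0.087] [ 0.516 -0.169  0.081] [[139.0, 252.0], [162.0, 250.0], [171.0, 362.0], [149.0, 364.0]]
wrist0 [335. 320.] 215 [ 0.721 -0.169  0.087] [ 0.75  -0.244  0.001] [[290.0, 349.0], [342.0, 248.0], [387.0, 272.0], [335.0, 373.0]]
wrist0 [206. 287.] 936 [ 0.574 -0.125  0.087] [ 0.574 -0.124  0.088] [[183.0, 290.0], [212.0, 265.0], [229.0, 285.0], [200.0, 310.0]]
scene0 [296. 176.] 101 [0.582 0.073 0.087] [0.577 0.079 0.079] [[286.0, 174.0], [308.0, 174.0], [308.0, 178.0], [286.0, 178.0]]
side0 [261. 156.] 185 [ 0.57  -0.12   0.087] [ 0.571 -0.123  0.084] [[251.0, 154.0], [267.0, 148.0], [271.0, 159.0], [255.0, 165.0]]
side0 [237. 193.] 191 [0.584 0.001 0.087] [ 0.585 -0.001  0.084] [[230.0, 186.0], [244.0, 186.0], [244.0, 200.0], [230.0, 200.0]]
side0 [229. 228.] 217 [0.568 0.091 0.087] [0.5
[... 261 characters left out ...]
 -0.1865  0.069 ] [ 0.6598 -0.1649  0.0936]
271 320 [ 0.6482 -0.185   0.069 ] [ 0.6531 -0.24    0.0062]
0.06 36382 ((560.162841796875, -23.8841552734375), (130.26931762695312, 341.0289611816406), 7.990216255187988) 0.06897191507840877 [[472.0, 136.0], [519.0, -202.0], [648.0, -184.0], [601.0, 154.0]]
0.088 5185 ((632.4793090820312, -10.163421630859375), (15.034029006958008, 326.8311462402344), 7.980849742889404) 0.0936732991116762 [[602.0, 151.0], [648.0, -173.0], [663.0, -171.0], [617.0, 153.0]]
0.088 4337 ((482.3627014160156, 20.732833862304688), (16.058998107910156, 230.04180908203125), 7.855305194854736) 0.09351207694999207 [[459.0, 134.0], [490.0, -94.0], [506.0, -92.0], [475.0, 136.0]]
```

Trough fit: centre (0.560, −0.024), box direction (0.139, −0.990), floor at 0.069 and inner width 130 mm, as specified. In trough coordinates (s towards the box, a across), the block is at (102, 0) mm, the plug at (−15, 30) and the strip at (−105, 27). I'll sweep them one at a time, nearest to the box first. The fingers stay about 20 mm apart as a stable two-point pusher.

Call:
move_arm(
  deltas=[20, 0, 0, 0, -8, 0, 0, 20, 0, -25, -22, 0, 0, 0, 20, 0, -25, -22, 0, 0, 0, 20, 0, -25, -23, 0, 0, 0, 20, 30, 0, 0, 0, 0, 0, 20, 30, 0, 0, 0, 0, 0, 20, 30, 0, 0, 0, 0, 0, 20, 0, 0, 0, 0, 0, 0, 20, 0, 0, 0, 0, 0, 0],
)

```text
t: 1.05
tcp_pos: [0.569, -0.0835, 0.1411]
tool_rot: [-0.049, 0.706, 0.05, 0.705]
force: [0.2, -0.8, -0.0]
finger_gap: 0.236
```

```bash
cat >> h.py <<'E'
def sa(p):
    r=np.array(p[:2])-[.560,-.024]; return (1000*np.array([r@[.139,-.990],r@[.990,.139],p[2]])).round(1)
def state():
    s=manip.sense(); print('t',s['t'],'s,a,z',sa(s['tcp_pos']),'F',s['force'].round(1),'gap',round(s['finger_gap']*85.4,1)); return s
E
python3 - <<'E'
from h import *
state(); snap('wrist','w1.png'); snap('side','s1.png'); snap('scene','c1.png')
cv2.imwrite('pics/m1.png',np.hstack([cv2.resize(cv2.imread('pics/'+n),(400,300)) for n in ['w1.png','s1.png']]))
E
```

```text
t 1.05 s,a,z [ 60.2   0.6 141.1] F [ 0.2 -0.8 -0. ] gap 20.2
```

View pics/m1.png

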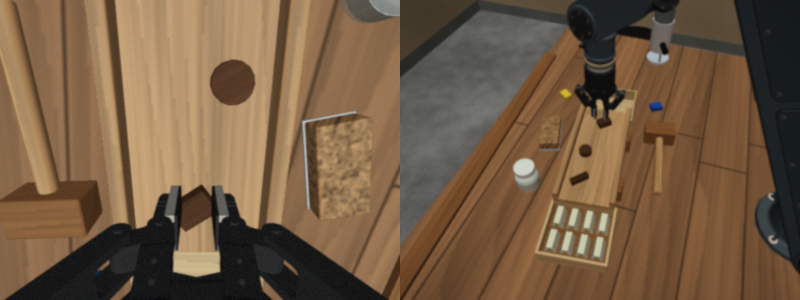

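The wrist view shows the block at (195,207), centred between the fingers and just ahead of them. The plug at (233,82) hasn't moved. The pose is s=60, a=0.6, so I'll descend and push.

Call:
move_arm(
  deltas=[20, 22, 0, 0, 0, 0, 0, 20, 22, 0, 0, 0, 0, 0, 20, 22, 0, 0, 0, 0, 0, 20, 0, 0, 0, 0, 0, 0, 20, 0, -10, 0, 0, 0, 0, 20, 0, -10, 0, 0, 0, 0, 20, 0, -10, 0, 0, 0, 0, 20, 0, -10, 0, 0, 0, 0, 20, 0, -10, 0, 0, 0, 0],
)

```text
t: 2.1
tcp_pos: [0.5765, -0.1344, 0.076]
tool_rot: [-0.049, 0.705, 0.049, 0.706]
force: [-0.0, 2.0, 0.9]
finger_gap: 0.239
```

```bash
python3 - <<'E'
from h import *
state(); snap('wrist','w2.png'); snap('scene','c2.png')
cv2.imwrite('pics/m2.png',np.hstack([cv2.resize(cv2.imread('pics/'+n),(400,300)) for n in ['w2.png','c2.png']]))
E
```

```text
t 2.1 s,a,z [111.6   1.   76. ] F [-0.   2.   0.9] gap 20.4
```

View pics/m2.png

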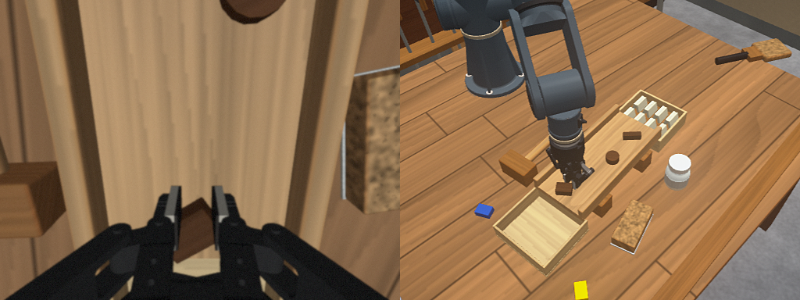

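The block is in contact with the fingers and moving towards the edge, at (565,188) in the scene half. The push force is 2 N. I'll keep pushing.

Call:
move_arm(
  deltas=[20, 0, -10, 0, 0, 0, 0, 20, 0, -10, 0, 0, 0, 0, 20, 0, -10, 0, 0, 0, 0, 20, 0, -10, 0, 0, 0, 0, 20, 0, -10, 0, 0, 0, 0, 20, 0, -10, 0, 0, 0, 0, 20, 0, -5, 0, 0, 0, 0, 20, 0, 0, 0, 0, 0, 0],
)

```text
t: 3.0
tcp_pos: [0.5853, -0.1985, 0.0753]
tool_rot: [-0.049, 0.705, 0.049, 0.706]
force: [-0.3, 0.4, 0.3]
finger_gap: 0.234
```

```bash
python3 - <<'E'
from h import *
state(); snap('wrist','w3.png'); snap('scene','c3.png')
cv2.imwrite('pics/m3.png',np.hstack([cv2.resize(cv2.imread('pics/'+n),(400,300)) for n in ['w3.png','c3.png']]))
E
```

```text
t 3.0 s,a,z [176.3   0.8  75.3] F [-0.3  0.4  0.3] gap 20.0
```

View pics/m3.png

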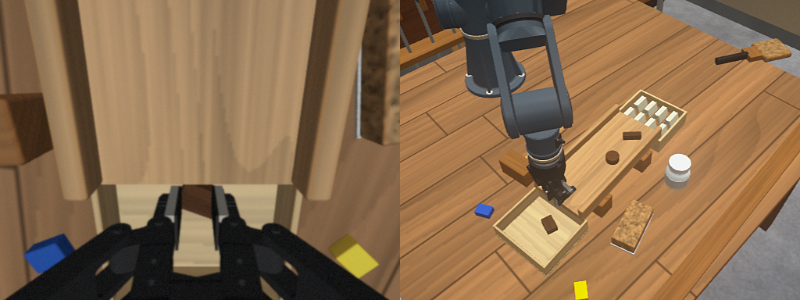

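The block has dropped into the box, at (549,223) in the scene half. Next I'll lift, go back behind the plug to s=−58, a=30, and descend.

Call:
move_arm(
  deltas=[20, -30, 0, 0, 0, 0, 0, 20, -30, 0, 0, 0, 0, 0, 20, 0, 39, 5, 0, 0, 0, 20, 0, 39, 5, 0, 0, 0, 20, 0, 39, 5, 0, 0, 0, 20, 0, 39, 5, 0, 0, 0, 20, 0, 39, 5, 0, 0, 0, 20, 0, 39, 4, 0, 0, 0, 20, 0, 0, 0, 0, 0, 0, 20, 0, 0, 0, 0, 0, 0],
)

```text
t: 4.1
tcp_pos: [0.5808, 0.0396, 0.1353]
tool_rot: [-0.051, 0.705, 0.05, 0.705]
force: [-0.1, -1.0, -0.8]
finger_gap: 0.233
```

```bash
python3 - <<'E'
from h import *
state(); snap('wrist','w4.png'); snap('scene','c4.png')
cv2.imwrite('pics/m4.png',np.hstack([cv2.resize(cv2.imread('pics/'+n),(400,300)) for n in ['w4.png','c4.png']]))
E
```

```text
t 4.1 s,a,z [-60.1  29.4 135.3] F [-0.1 -1.  -0.8] gap 19.9
```

View pics/m4.png

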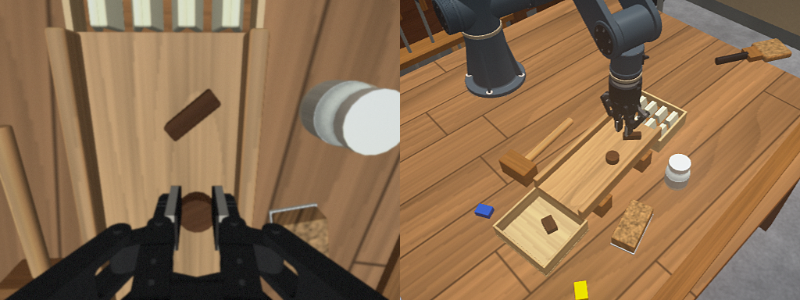

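The plug at (198,212) is lined up ahead of the fingers. The strip at (192,113) is behind them and clear. I'll descend and push.

Call:
move_arm(
  deltas=[20, 20, -2, 0, 0, 0, 0, 20, 20, 0, 0, 0, 0, 0, 20, 20, 0, 0, 0, 0, 0, 20, 0, -5, 0, 0, 0, 0, 20, 0, -10, 0, 0, 0, 0, 20, 0, -10, 0, 0, 0, 0, 20, 0, -12, 0, 0, 0, 0, 20, 0, -12, 0, 0, 0, 0, 20, 0, -12, 0, 0, 0, 0, 20, 0, -12, 0, 0, 0, 0],
)

```text
t: 5.2
tcp_pos: [0.592, -0.0372, 0.0757]
tool_rot: [-0.049, 0.705, 0.049, 0.706]
force: [-0.1, 1.5, -0.5]
finger_gap: 0.235
```

```bash
python3 - <<'E'
from h import *
state(); snap('wrist','w5.png'); snap('scene','c5.png')
cv2.imwrite('pics/m5.png',np.hstack([cv2.resize(cv2.imread('pics/'+n),(400,300)) for n in ['w5.png','c5.png']]))
E
```

```text
t 5.2 s,a,z [17.5 29.8 75.7] F [-0.1  1.5 -0.5] gap 20.1
```

View pics/m5.png

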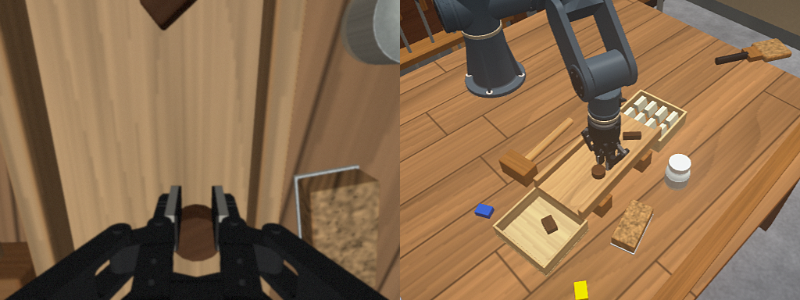

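The plug is nested between the fingers, at (197,232), and moving with them. I'll carry on.

Call:
move_arm(
  deltas=[20, 0, -12, 0, 0, 0, 0, 20, 0, -12, 0, 0, 0, 0, 20, 0, -12, 0, 0, 0, 0, 20, 0, -12, 0, 0, 0, 0, 20, 0, -12, 0, 0, 0, 0, 20, 0, -12, 0, 0, 0, 0, 20, 0, -12, 0, 0, 0, 0, 20, 0, -12, 0, 0, 0, 0, 20, 0, -12, 0, 0, 0, 0, 20, 0, -12, 0, 0, 0, 0],
)

```text
t: 6.3
tcp_pos: [0.6085, -0.1558, 0.0753]
tool_rot: [-0.049, 0.705, 0.049, 0.705]
force: [-0.4, 1.2, -0.6]
finger_gap: 0.233
```

Call:
move_arm(
  deltas=[20, 0, -10, 0, 0, 0, 0, 20, 0, -10, 0, 0, 0, 0, 20, 0, -10, 0, 0, 0, 0, 20, 0, -9, 0, 0, 0, 0, 20, 0, 0, 0, 0, 0, 0],
)

```text
t: 6.8
tcp_pos: [0.6143, -0.195, 0.0754]
tool_rot: [-0.049, 0.705, 0.049, 0.706]
force: [-0.5, -0.8, 0.1]
finger_gap: 0.235
```

```bash
python3 - <<'E'
from h import *
state(); snap('wrist','w6.png'); snap('scene','c6.png')
cv2.imwrite('pics/m6.png',np.hstack([cv2.resize(cv2.imread('pics/'+n),(400,300)) for n in ['w6.png','c6.png']]))
E
```

```text
t 6.8 s,a,z [176.8  30.   75.4] F [-0.5 -0.8  0.1] gap 20.1
```

View pics/m6.png

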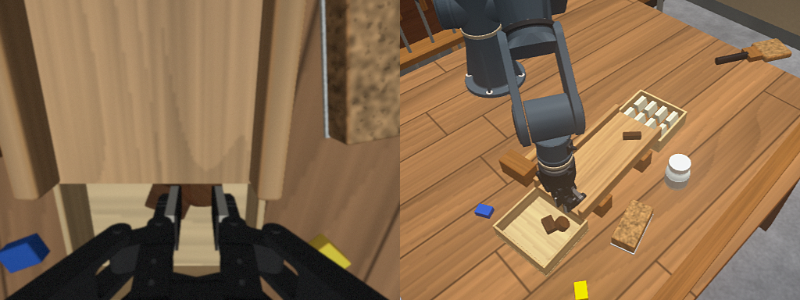

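The plug has dropped in beside the block, at (562,224). Next is the strip: lift, go back to s=−152, a≈27.

Call:
move_arm(
  deltas=[20, -30, 0, 0, 0, 0, 0, 20, -30, 0, 0, 0, 0, 0, 20, 0, 41, 0, 0, 0, 0, 20, 0, 41, 0, 0, 0, 0, 20, 0, 41, 0, 0, 0, 0, 20, 0, 41, 0, 0, 0, 0, 20, 0, 41, 0, 0, 0, 0, 20, 0, 41, -1, 0, 0, 0, 20, 0, 41, -1, 0, 0, 0, 20, 0, 41, -1, 0, 0, 0],
)

```text
t: 7.9
tcp_pos: [0.5642, 0.1331, 0.1354]
tool_rot: [-0.05, 0.705, 0.05, 0.705]
force: [-0.2, -0.3, 0.1]
finger_gap: 0.233
```

Call:
move_arm(
  deltas=[20, 0, 0, 0, 0, 0, 0],
)

```text
t: 8.0
tcp_pos: [0.5627, 0.1363, 0.1353]
tool_rot: [-0.051, 0.706, 0.052, 0.705]
force: [1.1, -0.4, -0.6]
finger_gap: 0.238
```

```bash
python3 - <<'E'
from h import *
state(); snap('wrist','w7.png'); snap('scene','c7.png')
cv2.imwrite('pics/m7.png',np.hstack([cv2.resize(cv2.imread('pics/'+n),(400,300)) for n in ['w7.png','c7.png']]))
E
```

```text
t 8.0 s,a,z [-158.3   25.   135.3] F [ 1.1 -0.4 -0.6] gap 20.3
```

View pics/m7.png

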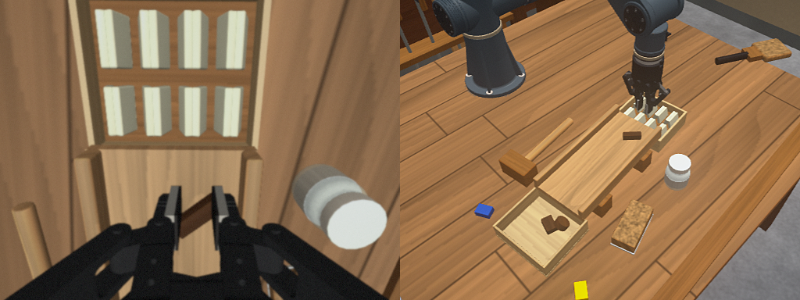

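The strip at (200,218) is ahead of and between the fingers, and the tray is well clear behind. I'll descend and push.

Call:
move_arm(
  deltas=[20, 20, -3, 2, 0, 0, 0, 20, 20, 0, 0, 0, 0, 0, 20, 20, 0, 0, 0, 0, 0, 20, 0, -5, 0, 0, 0, 0, 20, 0, -10, 0, 0, 0, 0, 20, 0, -10, 0, 0, 0, 0, 20, 0, -10, 0, 0, 0, 0, 20, 0, -10, 0, 0, 0, 0, 20, 0, -10, 0, 0, 0, 0, 20, 0, -10, 0, 0, 0, 0],
)

```text
t: 9.1
tcp_pos: [0.5769, 0.0629, 0.0757]
tool_rot: [-0.049, 0.705, 0.049, 0.706]
force: [-0.5, 0.1, 1.2]
finger_gap: 0.236
```

```bash
python3 - <<'E'
from h import *
state(); snap('wrist','w8.png'); snap('scene','c8.png')
cv2.imwrite('pics/m8.png',np.hstack([cv2.resize(cv2.imread('pics/'+n),(400,300)) for n in ['w8.png','c8.png']]))
E
```

```text
t 9.1 s,a,z [-83.7  28.8  75.7] F [-0.5  0.1  1.2] gap 20.1
```

View pics/m8.png

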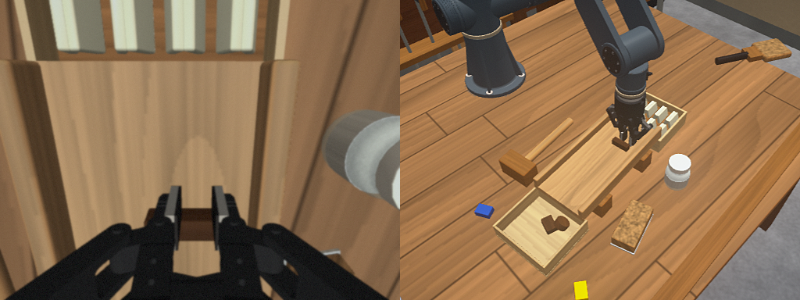

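The strip has swung flush across both fingers. Its left end shows at (152,222). I'll go on and check midway.

Call:
move_arm(
  deltas=[20, 0, -12, 0, 0, 0, 0, 20, 0, -12, 0, 0, 0, 0, 20, 0, -12, 0, 0, 0, 0, 20, 0, -12, 0, 0, 0, 0, 20, 0, -12, 0, 0, 0, 0, 20, 0, -12, 0, 0, 0, 0, 20, 0, -12, 0, 0, 0, 0, 20, 0, -12, 0, 0, 0, 0, 20, 0, -12, 0, 0, 0, 0, 20, 0, -12, 0, 0, 0, 0],
)

```text
t: 10.2
tcp_pos: [0.5934, -0.0559, 0.0753]
tool_rot: [-0.049, 0.705, 0.049, 0.705]
force: [0.5, -0.5, 0.6]
finger_gap: 0.231
```

```bash
python3 - <<'E'
from h import *
state(); snap('wrist','w9.png'); snap('scene','c9.png')
cv2.imwrite('pics/m9.png',np.hstack([cv2.resize(cv2.imread('pics/'+n),(400,300)) for n in ['w9.png','c9.png']]))
E
```

```text
t 10.2 s,a,z [36.3 28.7 75.3] F [ 0.5 -0.5  0.6] gap 19.7
```

View pics/m9.png

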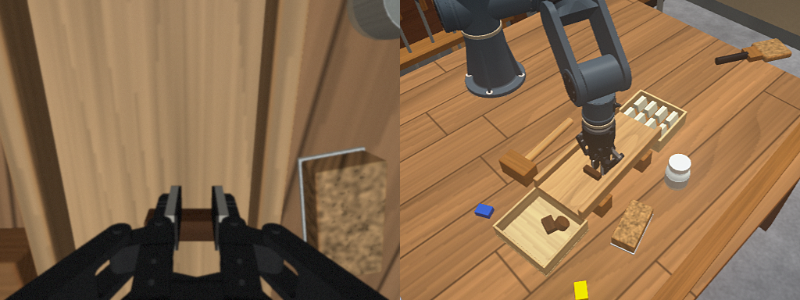

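The strip is still steady across the fingers, at (180,222). I'll finish the push.

Call:
move_arm(
  deltas=[20, 0, -12, 0, 0, 0, 0, 20, 0, -12, 0, 0, 0, 0, 20, 0, -12, 0, 0, 0, 0, 20, 0, -12, 0, 0, 0, 0, 20, 0, -12, 0, 0, 0, 0, 20, 0, -12, 0, 0, 0, 0, 20, 0, -12, 0, 0, 0, 0, 20, 0, -12, 0, 0, 0, 0, 20, 0, -12, 0, 0, 0, 0, 20, 0, -10, 0, 0, 0, 0],
)

```text
t: 11.3
tcp_pos: [0.6099, -0.1729, 0.0753]
tool_rot: [-0.049, 0.705, 0.049, 0.705]
force: [-0.9, 0.6, 0.1]
finger_gap: 0.229
```

Call:
move_arm(
  deltas=[20, 0, -10, 0, 0, 0, 0, 20, 0, -10, 0, 0, 0, 0, 20, 0, -4, 0, 0, 0, 0, 20, 0, 0, 0, 0, 0, 0],
)

```text
t: 11.7
tcp_pos: [0.6132, -0.1962, 0.0753]
tool_rot: [-0.049, 0.705, 0.049, 0.706]
force: [-0.3, 0.6, 0.3]
finger_gap: 0.231
```

```bash
python3 - <<'E'
from h import *
state(); snap('wrist','w10.png'); snap('scene','c10.png')
cv2.imwrite('pics/m10.png',np.hstack([cv2.resize(cv2.imread('pics/'+n),(400,300)) for n in ['w10.png','c10.png']]))
E
```

```text
t 11.7 s,a,z [177.9  28.7  75.3] F [-0.3  0.6  0.3] gap 19.8
```

View pics/m10.png

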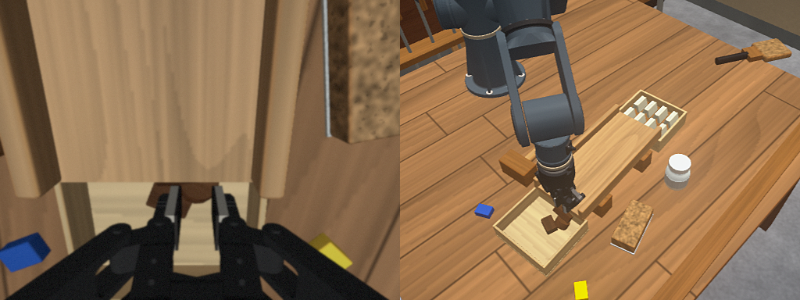

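The strip is off the trough, but the gripper hides where it lies. I'll back away upward and look.

Call:
move_arm(
  deltas=[20, -15, 0, 0, 0, 0, 0, 20, -30, 0, 0, 0, 0, 0, 20, -30, 10, 0, 0, 0, 0, 20, -30, 40, 0, 0, 0, 0, 20, -20, 40, 0, 0, 0, 0, 20, 0, 40, 0, 0, 0, 0, 20, 0, 30, 0, 0, 0, 0, 20, 0, 0, 0, 0, 0, 0, 20, 0, 0, 0, 0, 0, 0],
)

```text
t: 12.7
tcp_pos: [0.591, -0.0363, 0.2015]
tool_rot: [-0.05, 0.705, 0.05, 0.706]
force: [0.2, -0.3, 0.0]
finger_gap: 0.234
```

```bash
python3 - <<'E'
from h import *
state(); snap('side','s11.png'); s=snap('scene','c11.png')
i=cv2.imread('pics/c11.png'); cv2.imwrite('pics/m11.png',np.hstack([cv2.resize(i,(400,300)),cv2.resize(i[220:360,100:287],(400,300))]))
for u,v in []: pass
E
```

```text
t 12.7 s,a,z [ 16.4  29.  201.5] F [ 0.2 -0.3  0. ] gap 20.0
```

View pics/m11.png

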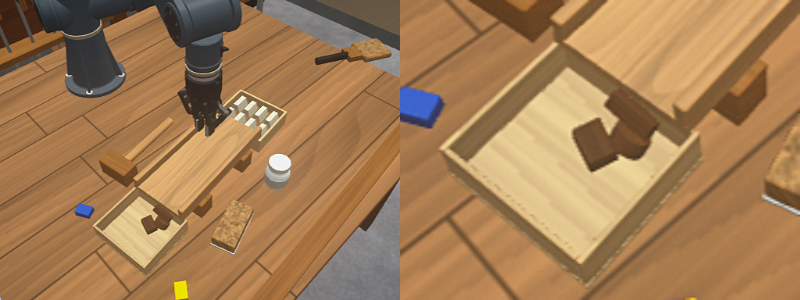

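All three pieces are in the box. In the crop, the strip at (632,112) appears to lie on the plug. I'll check heights and whether it touches the trough or sticks out.

```bash
python3 - <<'E'
from h import *
s=load('c11'); im=s['image'].astype(int)
f=foc(s);Z=s['depth'];V,U=np.mgrid[:384,:512]
P=(np.stack([(U-s['cx'])/f*Z,(V-s['cy'])/f*Z,Z],-1)-s['t'])@s['R']
m=(im.max(2)<110)&(im[:,:,0]>im[:,:,2]+12)&(V>255)&(V<310)&(U>170)&(U<225)
q=np.array([sa(p) for p in P[m]]); print(len(q),q.min(0),q.max(0),np.percentile(q,[5,50,95],axis=0))
# top points
print(q[q[:,2]>25][::6])
a=load('c4');b=s
for n,(u,v) in dict(jar=(357,207),sand=(298,288),mal=(150,212)).items():
    print(n,np.abs(a['image'][v-25:v+25,u-25:u+25].astype(int)-b['image'][v-25:v+25,u-25:u+25]).mean(), np.abs(load('scene0')['image'][v-25:v+25,u-25:u+25].astype(int)-b['image'][v-25:v+25,u-25:u+25]).mean())
E
```

```text
510 [162.4 -14.8   6.9] [492.4 411.2 851.1] [[170.515  -6.075  14.225]
 [196.25   24.1    33.65 ]
 [223.73   46.855  48.555]]
[[169.4   5.5  66.5]
 [175.4   3.8  51.4]
 [169.2  27.8  63.5]
 [176.    9.5  50.7]
 [177.4   7.7  47.1]
 [183.1   2.4  45.6]
 [177.3  12.9  48.6]
 [184.    2.9  43.6]
 [177.4  12.6  44.9]
 [184.2   5.7  43.2]
 [177.8  15.5  44.7]
 [168.7  47.4  64.9]
 [180.1  14.9  43.5]
 [169.7  48.1  63.4]
 [180.   17.1  41.9]
 [165.9  32.2  38.8]
 [180.5  20.2  42.2]
 [174.4  30.3  44.4]
 [179.4  24.2  41.2]
 [167.1  38.3  39.3]
 [181.2  28.8  44.6]
 [166.8  40.5  37.5]
 [180.6  27.4  38.7]
 [173.8  36.7  39.2]
 [182.2  28.9  38.8]
 [176.3  39.2  41.6]
 [184.2  28.   36.8]
 [178.5  38.5  40.2]
 [194.4  22.6  41.3]
 [180.7  34.9  35.7]
 [175.4  45.8  40. ]
 [184.5  33.1  35.2]
 [178.3  43.1  37.3]
 [197.8  22.8  38.8]
 [181.8  43.9  39.2]
 [199.3  21.1  35.3]
 [182.6  44.3  37.1]
 [201.1  22.8  35.9]
 [182.1  46.1  34.7]
 [201.3  22.5  32.1]
 [204.4  23.   33.3]
 [182.1  45.2  26.2]
 [199.6  37.1  38.2]
 [212.8  11.5  25.1]
 [203.3  35.3  37.6]
 [197.1  45.   39.4]
 [206.1  29.4  31.3]
 [200.3  39.8  34.5]
 [193.5  48.8  34.7]
 [205.1  36.5  34. ]
 [197.9  44.9  33. ]
 [216.7  17.9  26.2]
 [203.4  42.6  34.4]
 [193.9  48.2  27.1]
 [204.4  40.3  29.7]
 [195.9  47.3  25.3]
 [205.3  43.3  26.8]]
jar 1.278 1.3126666666666666
sand 1.3793333333333333 1.4057333333333333
mal 1.5549333333333333 1.5533333333333332
```

Call:
move_arm(
  deltas=[20, 0, 0, 0, 0, 0, 0, 20, 0, 0, 0, 0, 0, 0, 20, 0, 0, 0, 0, 0, 0, 20, 0, 0, 0, 0, 0, 0, 20, 0, 0, 0, 0, 0, 0, 20, 0, 0, 0, 0, 0, 0, 20, 0, 0, 0, 0, 0, 0, 20, 0, 0, 0, 0, 0, 0],
)

```text
t: 13.6
tcp_pos: [0.5908, -0.037, 0.2003]
tool_rot: [-0.049, 0.705, 0.049, 0.705]
force: [0.4, 0.5, 0.6]
finger_gap: 0.236
```

```bash
python3 - <<'E'
from h import *
a=load('c11'); b=snap('scene','c12.png'); snap('wrist','w12.png')
print(np.abs(a['image'][220:350,110:250].astype(int)-b['image'][220:350,110:250]).max(2).max(), np.abs(a['image'][255:305,180:225].astype(int)-b['image'][255:305,180:225]).mean())
i=cv2.imread('pics/c12.png'); cv2.imwrite('pics/m12.png',np.hstack([cv2.resize(i[235:325,150:270],(400,300),interpolation=3),cv2.resize(cv2.imread('pics/w12.png'),(400,300))]))
E
```

```text
11 1.3777777777777778
```

View pics/m12.png

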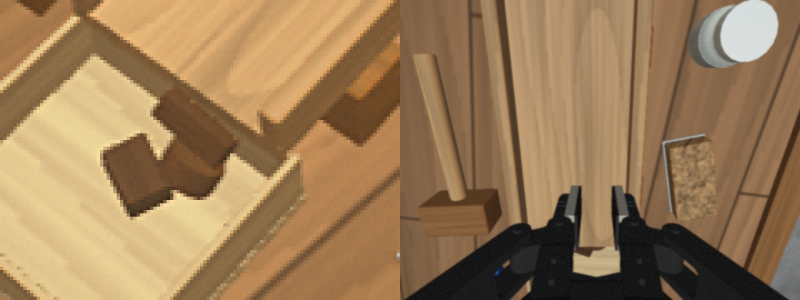

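The pile is at rest: over 0.9 s the picture changed by no more than sensor noise. The strip at (195,125) lies on the plug inside the near wall, below the trough floor. The trough is empty.

```bash
python3 -c "
from h import *
print(job.sign_off())"
```

```text
the job is handed in; nothing more can be done
None
```

I pushed the block, the plug and then the strip along the trough and off its open end into the offcut box, never gripping or lifting them. The job was handed in at about 13.7 s, and wrist force readings stayed around 2 N.

- **Offcuts:** My last pictures show the trough empty and all three pieces inside the box. The strip rests tilted on the plug against the near wall. Its top measured about 40–50 mm high, near or below the box's 50 mm rim. A few depth readings at the trough edge were mixed, so that height is approximate.
- **Stability:** The pile did not move over a 0.9 s wait, with the arm well clear at a height of 0.2 m.
- **Bystanders:** The areas around the jar, mallet and sanding block looked the same as in the first picture, apart from camera noise. The bridges looked undisturbed too.

No check failed.

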